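Move a filter basket from its hook to the sump bay and wedge it

TASK

Take the blue filter basket off the deep upturned hook (lift its handle past the tip, then draw it out of the hook), and lower it - do not drop it - all the way down into the white bay, keeping it upright throughout. Then drive the orange wedge of the bay fully home by tapping or pressing its head down until it goes no further, and let go of everything. Leave the pump, the grey standpipe and the black fitting where they stand.

Things in the scene. Friction and masses are not known exactly. Their poses are not given: they have to be found in the camera images.
- basket: Loose blue filter basket: closed block 80 (x) x 130 (y) x 50 (z) mm, white perforated top, 0.28-0.46 kg. Rigid black handle over it: uprights 12 x 10 mm at y = -60 and +60 and a cross bar along y; the opening under the bar is 75 mm high. Origin: centre of underside, z up. It hangs by the bar in the hook, underside 60 mm above the table. Both ends alike: may go into the bay either way round.
- basket_bar (a point): Centre of the handle's cross bar, 132 mm above the basket's underside. The bar runs along the basket's y: 10 mm thick (x), 14 mm high, free between the uprights from y = -55 to +55. The hook fills its middle, so grip it to one side (say 33 mm from the middle), closing along the basket's x.
- hook: Fixed steel hook stand: foot plate 170 x 120 x 12 mm, round post (20 mm thick, 78 mm to +x of the origin, 205 mm high), hook of 10 mm round bar coming forward from the post at 195 mm and open towards the hook's -x. Origin: on the table under the trough that holds the handle, z up. Trough top 185 mm above the table, its underside 175 mm.
- hook_tip (a point): Top of the hook's upturned tip, 26 mm to -x of the trough, 223 mm above the table, 38 mm over the trough. The handle must rise over 38 mm to clear it, but at about 65 mm the basket's top meets the hook from below: lift about 50 mm, then draw out along the hook's -x until the basket's rear edge is past the tip (80 mm or more) before rising further.
- bay: Fixed white open-topped bay. Origin: centre of its underside on the table, z up. Inside 86 mm (x) by 136 mm (y); floor 6 mm and walls 45 mm above the table, with flared lips up to 57 mm high that guide the basket in (lips reach 57 mm from the centre in x, 82 mm in y). The basket's y goes along the bay's y; seated, its underside is at 6 mm. Wedge and guide are at +x, out to x = 102 mm.
- wedge (a joint): Travel in m of the captive orange wedge of the bay: 0 raised, 0.025 fully home; starts at 0 to 0.008. It slides down and slightly towards the basket (5 mm over the whole travel), taking up the basket's play. It resists with about 6 to 10 N, stays where it is left, and stops hard at the end.
- wedge_top (a point): Where to press straight down: on the flat top of the wedge's orange head, 3 mm out from its centre. The head is 50 (bay's x) x 40 (y) x 25 mm thick. The point lies 80 mm from the bay's centre along +x and 95 mm above the table when raised; 75 mm and 70.5 mm when home, with the head's underside down on the top of the white guide.
- pump: Bystander: blue and black pump, 120 (x) by 62 (y) mm, body 70 mm high, its black outlet pipe (25 mm across) rising to 125 mm above the table, 0.9 kg, loose. Origin: centre of the underside.
- standpipe: Bystander: grey pipe with black collars upright on a black flange 68 mm across, 85 mm high, pipe 33 mm across, loose. Origin: centre of the underside.
- fitting: Bystander: black threaded bulkhead fitting, 68 mm across, 54 mm high, loose. Origin: centre of the underside.
Things that resemble listed ones, but are neither listed nor needed, are in the scene too. Of the things like the basket, leave any that is green or pink; of the rest the larger one is meant.

How it is judged (in metres and radians):
On the way, in this order (a step that is already met when the one before it is completed fails the run):
1. the basket is off the hook: its handle bar is drawn out past the tip and the basket held clear of the table (x of basket_bar in the frame of hook below -0.06 m and height (world z) of basket above 0.03 m and contact force between basket and hook below 0.1 N), for 0.1 s.
2. the basket is seated in the bay (horizontal distance between basket and bay below 0.012 m and z of basket in the frame of bay below 0.01 m and angle between the y axis of basket and the y axis of bay, either way round below 0.08 rad and angle between basket's own z axis and vertical below 0.06 rad), for 0.1 s.
3. the wedge is home (value of joint wedge above 0.0225 m), for 0.1 s.
At the end, for the whole second after the job is handed in: The basket rests in the bay: centre within 12 mm of the bay's, underside less than 10 mm above the table, in line with the bay within 0.08 rad, upright within 0.06 rad, still; the wedge is at least 22.5 mm of its 25 mm home; the gripper touches nothing (all of step 2 and value of joint wedge above 0.0225 m and contact force between the fingers and anything else below 0.1 N and linear speed of basket below 0.02 m/s).
It fails at once if the basket tips more than 0.5 rad from upright (angle between basket's own z axis and vertical above 0.5 rad).
It fails at once if the basket is dropped (falls free of the robot faster than 0.4 m/s) (contact force between basket and anything else below 0.05 N and linear speed of basket above 0.4 m/s).
It fails at once if the pump is shifted more than 20 mm or tipped (distance of pump from where it was at the start of the episode above 0.02 m or angle between pump's own z axis and vertical above 0.3 rad).
It fails at once if the standpipe is shifted more than 20 mm or tipped (distance of standpipe from where it was at the start of the episode above 0.02 m or angle between standpipe's own z axis and vertical above 0.3 rad).
It fails at once if the fitting is shifted more than 20 mm or tipped (distance of fitting from where it was at the start of the episode above 0.02 m or angle between fitting's own z axis and vertical above 0.3 rad).
It also fails if it takes over 58 s, if anything falls off the work surface, if the arm or the gripper's body presses on something with over 40 N, if the wrist force passes 120 N, or if a joint passes its speed limit or range.

ROBOT

A 6-joint arm with a two-finger parallel gripper is mounted at the origin on the work surface. World frame = base frame: x ahead of the robot, y to its left, z up, the work surface at z = 0. Lengths are in mm, angles in rad, forces in N, time in s.
With the tool pointing down it reaches from about 275 to 1000 mm from the base axis. Payload 8.4 kg.
Tool frame: the origin (TCP) lies on the centre line of the jaws, within the pads' length; the fingertips stand 25 mm ahead of it and the grasp point (between the pads) lies 6 mm ahead of it; z points along the fingers, x is the direction in which the jaws open and shut, and the axes are right-handed (so a half turn about z gives the same grasp; the last joint's range is limited). The gripper opens to 85 mm and grips with 20 to 120 N. Pads are 22 mm wide; open, the fingers measure 114 mm over their backs; the gripper's body (76 mm by 85 mm) begins 54 mm behind the grasp point. The pads swing forward as they close: fully open they stand 13 mm farther back than shut.
Start: joints at [1.316, 0.353, 1.633, -0, 1.155, -0.002], TCP at [156.321, 605.138, 256.281] pointing down, gripper open.
Joint ranges: [-2.63, 2.63], [-0.92, 2.1], [0.06, 2.66], [-1.3, 4.44], [0, 2.69], [-3.02, 3.02]. Speed limits (rad/s): [2.22, 2.22, 2.79, 3.14, 3.14, 3.14].

INTERFACE

Orientations are given as [roll, pitch, yaw] about the fixed x, y, z axes, in that order (R = Rz(yaw) Ry(pitch) Rx(roll)).
In Python, from rig import r gives the robot as it stands. The module is installed in compiled form; this text tells all that it offers.
- The arm moves only by the tool jog_arm, never from a script. Its argument "deltas" is a list of rows, each an object with "gripper": the gripper command: -1 is fully open, 1 is shut, values between are in proportion; "translation": the shift along the world's x, y, z in units of 10 cm (1.0 is 10 cm), a list of three; "dr": the turn, a rotation vector about the world's x, y, z in units of pi/2 rad (1.0 is pi/2 rad), a list of three. In form: [{"gripper": gripper, "translation": [x, y, z], "dr": [wx, wy, wz]}, ...]. A call has 1 to 12 rows; each row shifts and turns the commanded pose from where the row before left it; what a row does not reach is not made up. A row lasts 1/12 s, in which the tool goes at most 41.7 mm and 7.16 degrees, less where a joint would pass 70% of its speed; a pose out of reach is approached as far as the arm can. A call with a number of a shift or a turn outside -1 to 1 is refused whole. A call with a gripper value outside its range is refused whole. The fingers move at their own pace and stop on an object; "squeeze" is the grip in N (left out, the last holds). Time passes only in rows, so rows that do not move let the fingers close. It gives the time, the measured TCP pose, the force and the opening at its end, in the units of the state.
- r.sense(): the state, without advancing time (a new reading comes with each control period).
- r.grab_frame(name): name is "scene" or "top"; returns the picture (400x640x3 uint8, blue, green, red); there is no depth.
- r.calibration(name): a dict with "mtx" (3x3 intrinsics, pixels), "world_from_camera" (4x4, takes a point from camera to world coordinates). Camera axes: x right, y down, z forward; pixel columns grow to the right and rows downward; lengths in mm; the calibration is good to about 2 mm. A picture is of the moment at which its call begins. calibration takes no time and is no camera call.
- r.sign_off(): hands the job in, once; it reports no verdict.
The state is a dict: "clock": time; "qpos": joint angles; "qvel": joint speeds; "joint_efforts": joint torques, N m; "eef_pos": TCP position; "tcp_rot": TCP orientation; "contact_force": force on the tool from outside, world axes, zero at the start; "wrist_torque": the same for the moment, N m; "opening": opening from 0.0 (shut) to 1.0 (fully open).
Only numpy, scipy, OpenCV 4.12 (cv2) and the standard library are available. Lean on these libraries where they do the work, as an engineer would, in place of code of your own. Each camera call takes 0.05 s, during which the arm holds its last target. There are 200 camera calls.

## Working session

There is one attempt and no reset: what is moved stays moved. The work goes in short steps, Python scripts to look and compute and a tool call to move; the robot and the scene stay as the last step left them, time stands still between calls to the robot, and variables do not carry over. Pictures are saved under pics/ and viewed, about 8 in all and at most 12, crops included, and the job is handed in when it is done.

Besides the shell and the picture viewer there is one more tool, called after ">>>" as name([rows], argument=value, ...), one row to a line, values as JSON. jog_arm: Moves the arm, as the interface text tells. Shifts and turns lie within -1 to 1; 1 stands for 10 cm of shift or pi/2 rad of turn. Its arguments: {"type":"object","properties":{"deltas":{"type":"array"},"squeeze":{"type":"number"}},"required":["deltas"]}

```bash
mkdir -p pics; python3 - <<'E'
from rig import r
import cv2,numpy as np
for n in("scene","top"):
    cv2.imwrite(f"pics/{n}0.png",r.grab_frame(n)); c=r.calibration(n); print(n,np.round(c["mtx"],1).tolist(),np.round(c["world_from_camera"],3).tolist())
print(r.sense())
E
```

```text
scene [[407.8, 0.0, 324.6], [0.0, 407.8, 197.5], [0.0, 0.0, 1.0]] [[-0.505, 0.652, -0.566, 1089.429], [0.863, 0.388, -0.323, 410.5], [0.009, -0.651, -0.759, 914.26], [0.0, 0.0, 0.0, 1.0]]
top [[412.2, 0.0, 319.1], [0.0, 412.2, 204.8], [0.0, 0.0, 1.0]] [[0.011, -0.996, 0.092, 409.994], [-1.0, -0.012, -0.011, 60.421], [0.012, -0.092, -0.996, 1046.933], [0.0, 0.0, 0.0, 1.0]]
{'clock': 0.1, 'qpos': array([ 1.31559604e+00,  3.53587059e-01,  1.63404760e+00, -4.58861421e-05,
        1.15517517e+00, -2.38869818e-03]), 'qvel': array([-0.00138048, -0.00116867, -0.00061019,  0.00058496,  0.00047503,
        0.00045542]), 'joint_efforts': array([ 1.32703677e-03, -6.06360197e+01, -3.42820036e+01, -8.20893979e-05,
        3.94652787e-03, -1.50470663e-05]), 'eef_pos': array([156.23916825, 604.76211164, 255.63682662]), 'tcp_rot': array([3.14155360e+00, 1.21727306e-03, 1.31800326e+00]), 'contact_force': array([0.464894  , 0.14455387, 0.51434358]), 'wrist_torque': array([-0.01863158, -0.06057166,  0.05311119]), 'opening': 0.9991082266594149}
```

View pics/scene0.png

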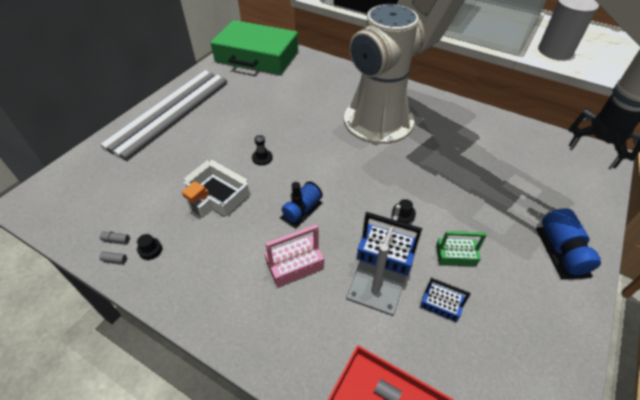

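View pics/top0.png

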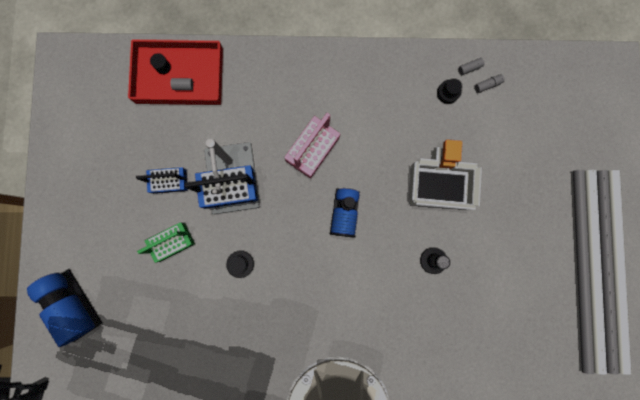

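The top view shows the hook with the large blue basket near (225,188), the post's base towards +x, the bay at (447,186) with its orange wedge at (452,152), the pump at (345,212), the standpipe at (435,260) and the fitting at (240,263). I'll enlarge both areas and measure them.

```bash
cat > h.py <<'E'
import cv2,numpy as np
from rig import r
def ray(n,p):
    c=r.calibration(n);K=np.array(c["mtx"]);T=np.array(c["world_from_camera"])
    return T[:3,3],T[:3,:3]@np.linalg.solve(K,[p[0],p[1],1.])
def onz(n,p,z):
    o,d=ray(n,p);return o+d*(z-o[2])/d[2]
def proj(n,P):
    c=r.calibration(n);K=np.array(c["mtx"]);T=np.linalg.inv(np.array(c["world_from_camera"]))
    q=K@(T[:3,:3]@np.array(P,float)+T[:3,3]);return q[:2]/q[2]
def blob(im,lo,hi,box):
    x0,y0,x1,y1=box;m=cv2.inRange(cv2.cvtColor(im[y0:y1,x0:x1],cv2.COLOR_BGR2HSV),np.array(lo),np.array(hi))
    cs,_=cv2.findContours(m,cv2.RETR_EXTERNAL,cv2.CHAIN_APPROX_NONE);c=max(cs,key=cv2.contourArea)+np.array([x0,y0]);return c
E
python3 - <<'E'
from h import *
t=cv2.imread("pics/top0.png");s=cv2.imread("pics/scene0.png")
Z=lambda im,x,y,w,h,k:cv2.resize(im[y:y+h,x:x+w],None,fx=k,fy=k,interpolation=cv2.INTER_CUBIC)
a=Z(t,180,130,90,90,4.4);b=Z(t,400,130,90,90,4.4)
c=Z(s,340,190,90,130,3);
cv2.imwrite("pics/z0.png",np.hstack([a,b]))
cv2.imwrite("pics/z1.png",np.hstack([Z(s,340,190,100,125,4),Z(s,170,150,100,125,4)]))
c=blob(t,(5,150,100),(20,255,255),(400,120,500,220));R=cv2.minAreaRect(c);print("orange top",R)
c=blob(s,(5,150,80),(20,255,255),(150,150,260,250));print("orange scene",cv2.minAreaRect(c))
print("orange world z95",onz("top",R[0],95))
E
```

```text
orange top ((452.46173095703125, 150.49705505371094), (16.336355209350586, 20.40127182006836), 4.39870548248291)
orange scene ((195.50003051757812, 192.00001525878906), (19.091880798339844, 20.50609588623047), 45.0)
orange world z95 [ 630.67856488 -263.35453923   95.        ]
```

View pics/z0.png

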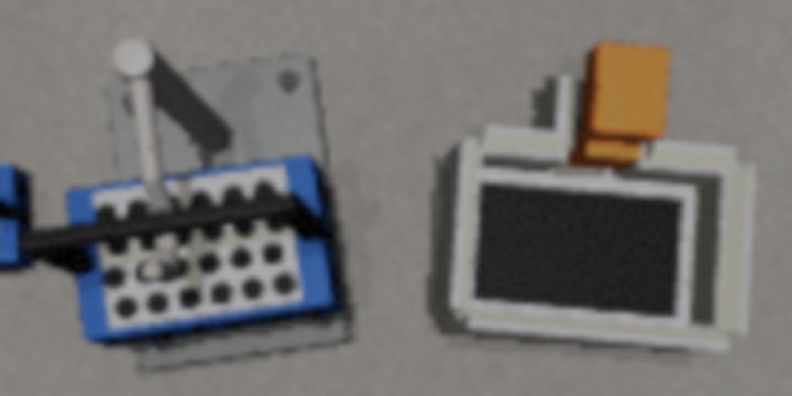

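View pics/z1.png

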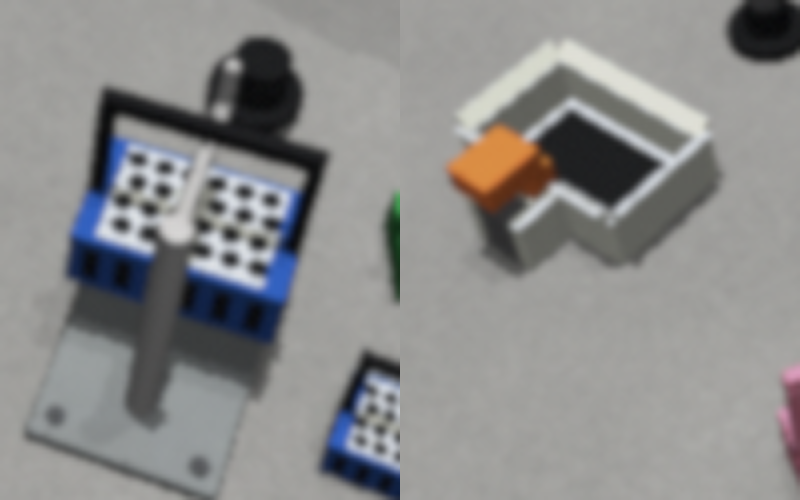

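```bash
python3 - <<'E'
from h import *
A=lambda x,y:(180+x/4.4-.5+.11,130+y/4.4-.4); B=lambda x,y:(400+(x-396)/4.4-.4,130+y/4.4-.4)
f=lambda n,pts,z,F:np.array([onz(n,F(*p),z) for p in pts])
def rep(name,P):
    print(name,np.round(P[:,:2].mean(0),1),[round(float(np.linalg.norm(P[i-1]-P[i])),1) for i in range(len(P))],
     [round(float(np.degrees(np.arctan2(*(P[i]-P[i-1])[1::-1]))),1) for i in range(len(P))])
rep("baskettop",f("top",[(67,190),(315,157),(338,305),(90,342)],110,A))
P=f("top",[(18,243),(322,222)],199,A);print("bar",P.round(1))
SA=lambda x,y:(340+x/4-.4,190+y/4-.4);SB=lambda x,y:(170+(x-400)/4-.4,150+y/4-.4)
print("scene bar z199",f("scene",[(105,90),(328,155)],199,SA).round(1))
rep("foot",f("top",[(108,77),(313,55),(350,340),(140,370)],12,A))
rep("foot scene",f("scene",[(70,300),(250,375),(215,497),(25,435)],12,SA))
print("posttop",onz("top",A(132,57),205).round(1),"scene",onz("scene",SA(178,228),205).round(1))
rep("floor",f("top",[(478,183),(685,200),(675,318),(472,300)],6,B))
rep("lips",f("top",[(462,140),(755,165),(742,340),(452,322)],55,B))
rep("lips scene",f("scene",[(560,40),(713,128),(612,220),(458,122)],57,SB))
rep("head",f("top",[(597,42),(668,47),(663,137),(590,130)],93,B))
rep("head scene",f("scene",[(500,124),(541,155),(490,208),(447,170)],93,SB))
for n,p,z in(("pump",(345,212),60),("fit",(239,263),50),("stand",(434,261),10)):print(n,onz("top",p,z).round())
E
```

```text
baskettop [537.3 263.9] [80.7, 129.8, 78.8, 129.1] [10.7, -81.5, -169.8, 99.3]
bar [[526.6 331.2 199. ]
 [538.4 188.9 199. ]]
scene bar z199 [[546.1 207.2 199. ]
 [524.6 331.9 199. ]]
foot [573.3 271.5] [171.4, 118.9, 167.6, 120.5] [8.2, -82.9, -171.2, 98.9]
foot scene [610.4 280.5] [99.3, 120.9, 85.6, 116.9] [-168.5, 94.3, 9.5, -79.2]
posttop [614.8 279.4 205. ] scene [613.6 282.7 205. ]
floor [ 557.5 -262.1] [68.8, 121.2, 69.6, 118.2] [-3.5, -94.0, 174.0, 85.6]
lips [ 555.6 -261.1] [102.0, 163.9, 98.4, 160.6] [-3.7, -94.2, 174.4, 87.1]
lips scene [ 555.6 -253.8] [102.3, 153.9, 103.7, 154.0] [176.2, 85.0, -3.8, -95.5]
head [ 632.8 -264.6] [48.3, 38.4, 49.3, 39.3] [-5.4, -93.3, 175.7, 85.2]
head scene [ 636.3 -254.8] [49.9, 43.8, 52.9, 48.5] [178.1, 80.1, 2.8, -102.4]
pump [485. -13.  60.]
fit [360. 239.  50.]
stand [ 368. -241.   10.]
```

>>> jog_arm([
  {"gripper":-1,"translation":[0.1,-0.1,0.35],"dr":[0,0,-0.061]},
  {"gripper":-1,"translation":[0.27,-0.26,0.2],"dr":[0,0,-0.061]},
  {"gripper":-1,"translation":[0.27,-0.26,0],"dr":[0,0,-0.061]},
  {"gripper":-1,"translation":[0.27,-0.26,0],"dr":[0,0,-0.061]},
  {"gripper":-1,"translation":[0.27,-0.26,0],"dr":[0,0,-0.061]},
  {"gripper":-1,"translation":[0.27,-0.26,0],"dr":[0,0,-0.061]},
  {"gripper":-1,"translation":[0.27,-0.26,0],"dr":[0,0,-0.061]},
  {"gripper":-1,"translation":[0.27,-0.26,0],"dr":[0,0,-0.061]},
  {"gripper":-1,"translation":[0.27,-0.26,0],"dr":[0,0,-0.061]},
  {"gripper":-1,"translation":[0.27,-0.26,0],"dr":[0,0,-0.061]},
  {"gripper":-1,"translation":[0.27,-0.26,0],"dr":[0,0,-0.061]},
  {"gripper":-1,"translation":[0.27,-0.26,0],"dr":[0,0,-0.061]},
], squeeze=100)

```text
clock: 1.1
eef_pos: [463.7, 308.0, 310.7]
tcp_rot: [3.141, 0.0, 0.163]
contact_force: [1.1, 1.2, -0.1]
opening: 0.998
```

>>> jog_arm([
  {"gripper":-1,"translation":[0.26,-0.245,0],"dr":[0,0,0]},
  {"gripper":-1,"translation":[0.26,-0.245,0],"dr":[0,0,0]},
  {"gripper":-1,"translation":[0.27,-0.245,0],"dr":[0,0,0]},
  {"gripper":-1,"translation":[0,0,-0.2],"dr":[0,0,0]},
  {"gripper":-1,"translation":[0,0,-0.3],"dr":[0,0,0]},
  {"gripper":-1,"translation":[0,0,0],"dr":[0,0,0]},
])

```text
clock: 1.6
eef_pos: [539.6, 234.2, 255.7]
tcp_rot: [3.14, 0.008, 0.167]
contact_force: [-1.1, -1.0, -1.0]
opening: 1.002
```

```bash
python3 - <<'E'
from h import *
s=r.grab_frame("scene");t=r.grab_frame("top")
Z=lambda im,x,y,w,h,k:cv2.resize(im[y:y+h,x:x+w],None,fx=k,fy=k,interpolation=cv2.INTER_CUBIC)
cv2.imwrite("pics/z2.png",np.hstack([Z(s,330,130,100,130,4),Z(t,170,110,100,130,4)]))
print(r.sense()["eef_pos"])
E
```

```text
[541.02760919 235.82679861 260.18655542]
```

View pics/z2.png

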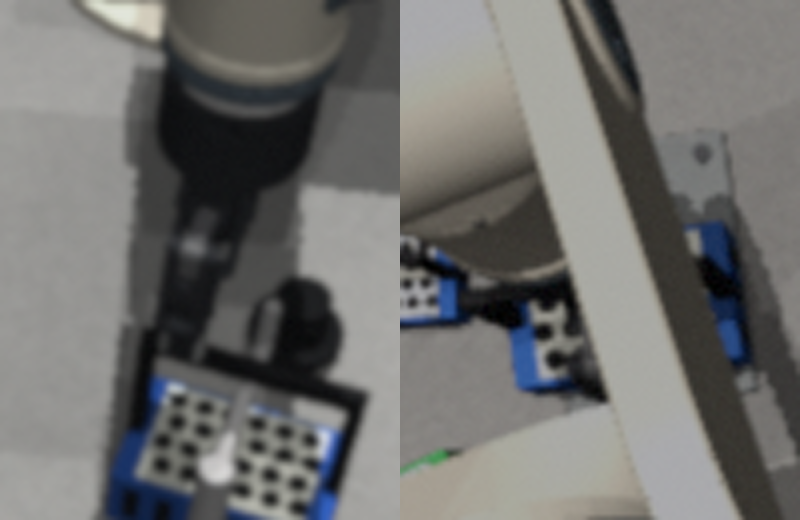

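The near finger stands over the bar between the left upright (crop ~145,360) and the hook (~225,400), as intended. Next I go down and grip.

>>> jog_arm([
  {"gripper":-1,"translation":[0,0,-0.2],"dr":[0,0,0]},
  {"gripper":-1,"translation":[0,0,-0.2],"dr":[0,0,0]},
  {"gripper":-1,"translation":[0,0,-0.15],"dr":[0,0,0]},
  {"gripper":-1,"translation":[0,0,-0.07],"dr":[0,0,0]},
  {"gripper":-1,"translation":[0,0,0],"dr":[0,0,0]},
  {"gripper":-1,"translation":[0,0,0],"dr":[0,0,0]},
])

```text
clock: 2.2
eef_pos: [542.3, 236.7, 200.2]
tcp_rot: [-3.141, -0.001, 0.169]
contact_force: [1.1, -0.7, 0.0]
opening: 1.001
```

>>> jog_arm([
  {"gripper":1,"translation":[0,0,0],"dr":[0,0,0]},
  {"gripper":1,"translation":[0,0,0],"dr":[0,0,0]},
  {"gripper":1,"translation":[0,0,0],"dr":[0,0,0]},
  {"gripper":1,"translation":[0,0,0],"dr":[0,0,0]},
  {"gripper":1,"translation":[0,0,0],"dr":[0,0,0]},
  {"gripper":1,"translation":[0,0,0],"dr":[0,0,0]},
  {"gripper":1,"translation":[0,0,0],"dr":[0,0,0]},
  {"gripper":1,"translation":[0,0,0],"dr":[0,0,0]},
  {"gripper":1,"translation":[0,0,0],"dr":[0,0,0]},
], squeeze=100)

```text
clock: 2.95
eef_pos: [541.9, 236.1, 199.1]
tcp_rot: [3.141, -0.0, 0.168]
contact_force: [-0.4, -1.2, 2.7]
opening: 0.095
```

>>> jog_arm([
  {"gripper":1,"translation":[0,0,0.05],"dr":[0,0,0]},
  {"gripper":1,"translation":[0,0,0.05],"dr":[0,0,0]},
  {"gripper":1,"translation":[0,0,0.1],"dr":[0,0,0]},
  {"gripper":1,"translation":[0,0,0.1],"dr":[0,0,0]},
  {"gripper":1,"translation":[0,0,0.1],"dr":[0,0,0]},
  {"gripper":1,"translation":[0,0,0.1],"dr":[0,0,0]},
  {"gripper":1,"translation":[0,0,0],"dr":[0,0,0]},
  {"gripper":1,"translation":[0,0,0],"dr":[0,0,0]},
  {"gripper":1,"translation":[0,0,0],"dr":[0,0,0]},
])

```text
clock: 3.7
eef_pos: [541.6, 236.0, 248.8]
tcp_rot: [3.142, 0.0, 0.168]
contact_force: [0.7, 0.2, -4.6]
opening: 0.091
```

```bash
python3 - <<'E'
from h import *
s=r.grab_frame("scene");t=r.grab_frame("top")
Z=lambda im,x,y,w,h,k:cv2.resize(im[y:y+h,x:x+w],None,fx=k,fy=k,interpolation=cv2.INTER_CUBIC)
cv2.imwrite("pics/z3.png",Z(s,330,130,110,150,4))
print(r.sense()["eef_pos"],r.sense()["contact_force"],r.sense()["opening"])
E
```

```text
[541.42307887 235.97847584 248.2792823 ] [-0.23303126  0.12984299 -3.56674454] 0.09480665218849546
```

View pics/z3.png

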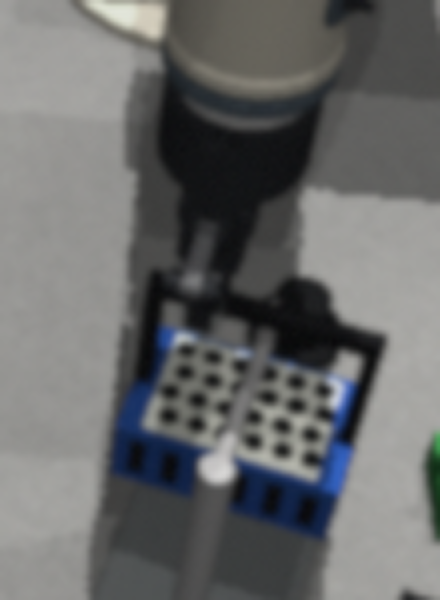

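The basket hangs free of the trough (3.6 N load) and looks level. Now I draw it out 100 mm along the hook's -x.

>>> jog_arm([
  {"gripper":1,"translation":[-0.07,-0.01,0],"dr":[0,0,0]},
  {"gripper":1,"translation":[-0.14,-0.02,0],"dr":[0,0,0]},
  {"gripper":1,"translation":[-0.14,-0.02,0],"dr":[0,0,0]},
  {"gripper":1,"translation":[-0.14,-0.025,0],"dr":[0,0,0]},
  {"gripper":1,"translation":[-0.14,-0.025,0],"dr":[0,0,0]},
  {"gripper":1,"translation":[-0.14,-0.025,0],"dr":[0,0,0]},
  {"gripper":1,"translation":[-0.14,-0.02,0],"dr":[0,0,0]},
  {"gripper":1,"translation":[-0.1,-0.015,0],"dr":[0,0,0]},
  {"gripper":1,"translation":[0,0,0],"dr":[0,0,0]},
  {"gripper":1,"translation":[0,0,0],"dr":[0,0,0]},
  {"gripper":1,"translation":[0,0,0],"dr":[0,0,0]},
])

```text
clock: 4.72
eef_pos: [441.5, 220.4, 249.1]
tcp_rot: [-3.141, -0.001, 0.168]
contact_force: [-0.2, -0.6, -3.9]
opening: 0.094
```

>>> jog_arm([
  {"gripper":1,"translation":[0,0,0.15],"dr":[0,0,0]},
  {"gripper":1,"translation":[0,0,0.25],"dr":[0,0,0]},
  {"gripper":1,"translation":[0,0,0.25],"dr":[0,0,0]},
  {"gripper":1,"translation":[0,-0.1,0.1],"dr":[0,0,0]},
  {"gripper":1,"translation":[0,-0.2,0],"dr":[0,0,-0.02]},
  {"gripper":1,"translation":[0.05,-0.3,0],"dr":[0,0,-0.02]},
  {"gripper":1,"translation":[0.05,-0.35,0],"dr":[0,0,-0.02]},
  {"gripper":1,"translation":[0.05,-0.35,0],"dr":[0,0,-0.02]},
  {"gripper":1,"translation":[0.05,-0.35,0],"dr":[0,0,-0.02]},
  {"gripper":1,"translation":[0.05,-0.35,0],"dr":[0,0,-0.02]},
  {"gripper":1,"translation":[0.05,-0.35,0],"dr":[0,0,-0.02]},
  {"gripper":1,"translation":[0.05,-0.35,0],"dr":[0,0,-0.016]},
])

```text
clock: 5.72
eef_pos: [475.7, -52.4, 323.4]
tcp_rot: [3.141, -0.0, -0.079]
contact_force: [1.0, -0.2, -4.3]
opening: 0.095
```

>>> jog_arm([
  {"gripper":1,"translation":[0.1,-0.35,0],"dr":[0,0,0]},
  {"gripper":1,"translation":[0.1,-0.35,0],"dr":[0,0,0]},
  {"gripper":1,"translation":[0.12,-0.35,0],"dr":[0,0,0]},
  {"gripper":1,"translation":[0.12,-0.35,0],"dr":[0,0,0]},
  {"gripper":1,"translation":[0.12,-0.35,0],"dr":[0,0,0]},
  {"gripper":1,"translation":[0.1,-0.3,0],"dr":[0,0,0]},
  {"gripper":1,"translation":[0.06,-0.2,0],"dr":[0,0,0]},
  {"gripper":1,"translation":[0.03,-0.1,0],"dr":[0,0,0]},
  {"gripper":1,"translation":[0,0,0],"dr":[0,0,0]},
  {"gripper":1,"translation":[0,0,0],"dr":[0,0,0]},
  {"gripper":1,"translation":[0,0,0],"dr":[0,0,0]},
])

```text
clock: 6.63
eef_pos: [550.3, -283.9, 323.5]
tcp_rot: [-3.141, 0.001, -0.077]
contact_force: [0.7, 1.4, -3.5]
opening: 0.096
```

>>> jog_arm([
  {"gripper":1,"translation":[0.02,-0.04,-0.1],"dr":[0,0,0]},
  {"gripper":1,"translation":[0.02,-0.03,-0.25],"dr":[0,0,0]},
  {"gripper":1,"translation":[0,0,-0.25],"dr":[0,0,0]},
  {"gripper":1,"translation":[0,0,-0.15],"dr":[0,0,0]},
  {"gripper":1,"translation":[0,0,-0.07],"dr":[0,0,0]},
  {"gripper":1,"translation":[0,0,0],"dr":[0,0,0]},
  {"gripper":1,"translation":[0,0,0],"dr":[0,0,0]},
  {"gripper":1,"translation":[0,0,0],"dr":[0,0,0]},
])

```text
clock: 7.3
eef_pos: [555.5, -291.9, 243.2]
tcp_rot: [3.141, -0.002, -0.076]
contact_force: [-0.1, 0.0, -3.4]
opening: 0.098
```

```bash
python3 - <<'E'
from h import *
s=r.grab_frame("scene");t=r.grab_frame("top")
cv2.imwrite("pics/s4.png",s);cv2.imwrite("pics/t4.png",t)
Z=lambda im,x,y,w,h,k:cv2.resize(im[y:y+h,x:x+w],None,fx=k,fy=k,interpolation=cv2.INTER_CUBIC)
cv2.imwrite("pics/z4.png",np.hstack([Z(s,160,100,100,130,4),Z(t,400,110,100,130,4)]))
q=r.sense();print(q["eef_pos"],q["tcp_rot"])
E
```

```text
[ 555.49182415 -292.09640563  243.29377873] [ 3.14064235e+00 -2.14273067e-03 -7.66164963e-02]
```

View pics/z4.png

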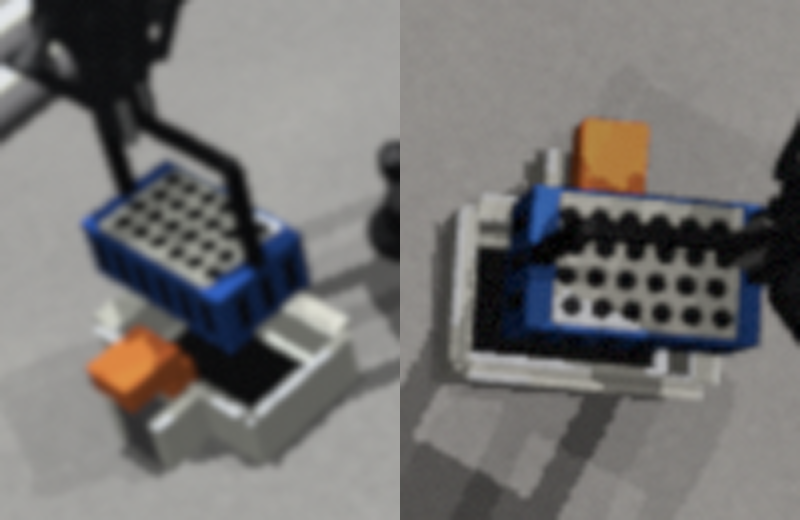

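```bash
python3 - <<'E'
from h import *
T=lambda x,y:(400+(x-400)/4-.4,110+y/4-.4);S=lambda x,y:(160+x/4-.4,100+y/4-.4)
P=np.array([onz("top",T(*p),154) for p in[(535,187),(522,333),(755,350)]]);print(P.round(1),np.linalg.norm(np.diff(P,axis=0),axis=1),"ctr",(P[0]+P[2])/2,np.degrees(np.arctan2(*(P[1]-P[2])[1::-1]))-90)
P=np.array([onz("scene",S(*p),154) for p in[(170,163),(83,218),(213,292),(300,235)]]);print(P.round(1),np.linalg.norm(np.diff(P,axis=0),axis=1),"ctr",P.mean(0))
# blue silhouettes & bay refine (top0)
t=cv2.imread("pics/top0.png");g=t.max(2)
x0,y0=415,165;m=(g[y0:212,x0:482]<60).astype(np.uint8)
cs,_=cv2.findContours(m,0,1);c=max(cs,key=cv2.contourArea)+np.array([x0,y0]);R=cv2.minAreaRect(c);print("floor",R,onz("top",R[0],6))
# expected bay corner points in both views
for ctr in[(556.5,-260.5)]:
    a=np.radians(-4.4);Rm=np.array([[np.cos(a),-np.sin(a)],[np.sin(a),np.cos(a)]])
    for n in("top","scene"):
        print(n,[proj(n,[*(Rm@[dx,dy]+ctr),57]).round(1).tolist() for dx,dy in((57,82),(57,-82),(-57,-82),(-57,82))], "wedge",proj(n,[*(Rm@[77,0]+ctr),95]).round(1))
E
```

```text
[[ 603.3 -200.7  154. ]
 [ 522.  -192.4  154. ]
 [ 514.3 -320.3  154. ]] [ 81.66950896 128.15145756] ctr [ 558.76882942 -260.48620712  154.        ] -3.467351504880071
[[ 516.2 -312.2  154. ]
 [ 588.4 -325.   154. ]
 [ 597.2 -204.5  154. ]
 [ 526.7 -189.6  154. ]] [ 73.40310297 120.80675136  72.0873695 ] ctr [ 557.12930779 -257.82644136  154.        ]
floor ((440.7724304199219, 186.23104858398438), (44.92760467529297, 25.41191864013672), 4.763641834259033) [ 557.98109765 -261.88294666    6.        ]
top [[414.7, 158.0], [481.4, 163.9], [478.9, 210.2], [411.5, 204.2]] wedge [453.7 149.4]
scene [[220.6, 205.5], [178.9, 180.1], [207.7, 157.5], [248.7, 180.4]] wedge [190.6 187.7]
```

The basket centre is about (558,-261) and the bay centre about (557,-261), both at yaw -4.4°, so the offset is well inside the lips' capture. I'll lower it in stages and watch the force.

>>> jog_arm([
  {"gripper":1,"translation":[-0.01,0,-0.12],"dr":[0,0,0]},
  {"gripper":1,"translation":[0,0,-0.12],"dr":[0,0,0]},
  {"gripper":1,"translation":[0,0,-0.12],"dr":[0,0,0]},
  {"gripper":1,"translation":[0,0,-0.12],"dr":[0,0,0]},
  {"gripper":1,"translation":[0,0,-0.06],"dr":[0,0,0]},
  {"gripper":1,"translation":[0,0,0],"dr":[0,0,0]},
  {"gripper":1,"translation":[0,0,0],"dr":[0,0,0]},
])

```text
clock: 7.98
eef_pos: [553.6, -291.7, 187.1]
tcp_rot: [-3.141, 0.001, -0.077]
contact_force: [0.1, -0.0, -3.4]
opening: 0.092
```

Underside is at ~48 mm with no contact. I continue in small steps.

>>> jog_arm([
  {"gripper":1,"translation":[0,0,-0.05],"dr":[0,0,0]},
  {"gripper":1,"translation":[0,0,-0.05],"dr":[0,0,0]},
  {"gripper":1,"translation":[0,0,-0.05],"dr":[0,0,0]},
  {"gripper":1,"translation":[0,0,0],"dr":[0,0,0]},
])

```text
clock: 8.32
eef_pos: [553.3, -291.6, 171.8]
tcp_rot: [-3.141, 0.001, -0.077]
contact_force: [-0.4, 0.6, -3.5]
opening: 0.096
```

>>> jog_arm([
  {"gripper":1,"translation":[0,0,-0.04],"dr":[0,0,0]},
  {"gripper":1,"translation":[0,0,-0.04],"dr":[0,0,0]},
  {"gripper":1,"translation":[0,0,-0.04],"dr":[0,0,0]},
  {"gripper":1,"translation":[0,0,-0.04],"dr":[0,0,0]},
  {"gripper":1,"translation":[0,0,0],"dr":[0,0,0]},
])

```text
clock: 8.73
eef_pos: [553.3, -291.6, 155.8]
tcp_rot: [-3.141, 0.001, -0.077]
contact_force: [-0.6, 0.7, -4.6]
opening: 0.094
```

>>> jog_arm([
  {"gripper":1,"translation":[0,0,-0.03],"dr":[0,0,0]},
  {"gripper":1,"translation":[0,0,-0.03],"dr":[0,0,0]},
  {"gripper":1,"translation":[0,0,-0.03],"dr":[0,0,0]},
  {"gripper":1,"translation":[0,0,0],"dr":[0,0,0]},
])

```text
clock: 9.07
eef_pos: [553.5, -291.7, 147.2]
tcp_rot: [-3.141, 0.001, -0.077]
contact_force: [0.2, 0.0, -4.7]
opening: 0.093
```

>>> jog_arm([
  {"gripper":1,"translation":[0,0,-0.015],"dr":[0,0,0]},
  {"gripper":1,"translation":[0,0,-0.015],"dr":[0,0,0]},
  {"gripper":1,"translation":[0,0,0],"dr":[0,0,0]},
])

```text
clock: 9.32
eef_pos: [554.1, -292.0, 145.7]
tcp_rot: [3.141, -0.001, -0.077]
contact_force: [-1.6, 0.5, 2.6]
opening: 0.09
```

Contact with the floor: the force reversed at TCP z 145.7, so the underside is at ~6 mm. I release and rise.

>>> jog_arm([
  {"gripper":0.5,"translation":[0,0,0],"dr":[0,0,0]},
  {"gripper":0,"translation":[0,0,0],"dr":[0,0,0]},
  {"gripper":-0.5,"translation":[0,0,0],"dr":[0,0,0]},
  {"gripper":-0.5,"translation":[0,0,0],"dr":[0,0,0]},
  {"gripper":-0.5,"translation":[0,0,0],"dr":[0,0,0]},
  {"gripper":-0.5,"translation":[0,0,0],"dr":[0,0,0]},
  {"gripper":-0.5,"translation":[0,0,0.2],"dr":[0,0,0]},
  {"gripper":-0.5,"translation":[0,0,0.3],"dr":[0,0,0]},
  {"gripper":-0.5,"translation":[0,0,0.3],"dr":[0,0,0]},
  {"gripper":-0.5,"translation":[0,0,0.2],"dr":[0,0,0]},
  {"gripper":-0.5,"translation":[0,0,0],"dr":[0,0,0]},
  {"gripper":-0.5,"translation":[0,0,0],"dr":[0,0,0]},
])

```text
clock: 10.32
eef_pos: [554.4, -292.2, 246.2]
tcp_rot: [3.141, -0.002, -0.077]
contact_force: [0.1, 0.3, 0.3]
opening: 0.752
```

```bash
python3 - <<'E'
from h import *
s=r.grab_frame("scene");t=r.grab_frame("top")
cv2.imwrite("pics/s5.png",s);cv2.imwrite("pics/t5.png",t)
Z=lambda im,x,y,w,h,k:cv2.resize(im[y:y+h,x:x+w],None,fx=k,fy=k,interpolation=cv2.INTER_CUBIC)
cv2.imwrite("pics/z5.png",np.hstack([Z(s,160,110,100,130,4),Z(t,400,110,100,130,4)]))
q=r.sense();print(q["eef_pos"],q["tcp_rot"],q["contact_force"])
E
```

```text
[ 553.25011151 -291.56760116  243.86773587] [-3.14102963e+00  1.30404754e-03 -7.68699666e-02] [ 0.99341078  0.02927845 -0.9423312 ]
```

View pics/z5.png

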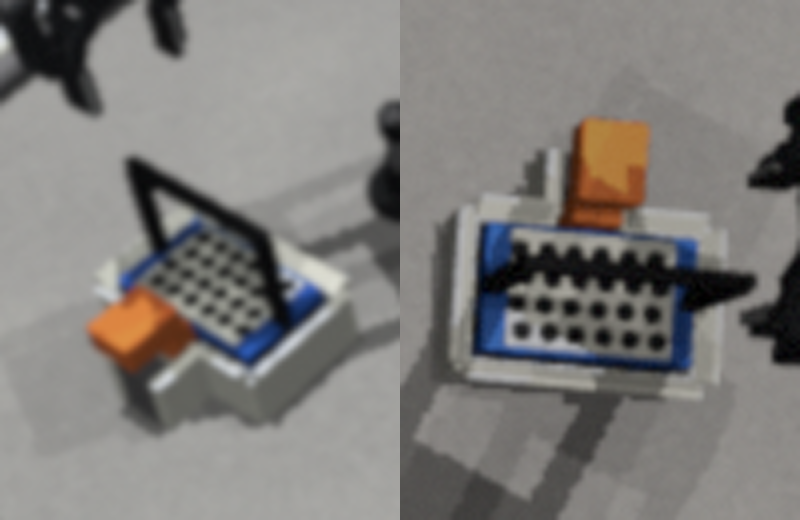

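The basket sits inside the bay, upright, with the walls around it, and the wedge head is still raised. Now I close the fingers and go above the wedge head.

>>> jog_arm([
  {"gripper":1,"translation":[0.1,0.03,0],"dr":[0,0,0]},
  {"gripper":1,"translation":[0.22,0.07,0],"dr":[0,0,0]},
  {"gripper":1,"translation":[0.23,0.08,0],"dr":[0,0,0]},
  {"gripper":1,"translation":[0.18,0.06,0],"dr":[0,0,0]},
  {"gripper":1,"translation":[0.1,0.03,0],"dr":[0,0,0]},
  {"gripper":1,"translation":[0,0,-0.2],"dr":[0,0,0]},
  {"gripper":1,"translation":[0,0,-0.3],"dr":[0,0,0]},
  {"gripper":1,"translation":[0,0,-0.3],"dr":[0,0,0]},
  {"gripper":1,"translation":[0,0,-0.2],"dr":[0,0,0]},
  {"gripper":1,"translation":[0,0,-0.1],"dr":[0,0,0]},
  {"gripper":1,"translation":[0,0,0],"dr":[0,0,0]},
  {"gripper":1,"translation":[0,0,0],"dr":[0,0,0]},
])

```text
clock: 11.42
eef_pos: [636.9, -264.9, 134.7]
tcp_rot: [-3.141, 0.001, -0.077]
contact_force: [0.3, -0.1, 0.8]
opening: -0.0
```

```bash
python3 - <<'E'
from h import *
s=r.grab_frame("scene");t=r.grab_frame("top")
Z=lambda im,x,y,w,h,k:cv2.resize(im[y:y+h,x:x+w],None,fx=k,fy=k,interpolation=cv2.INTER_CUBIC)
cv2.imwrite("pics/z6.png",np.hstack([Z(s,160,110,100,130,4),Z(t,400,110,100,130,4)]))
q=r.sense();print(q["eef_pos"],q["opening"],q["contact_force"])
E
```

```text
[ 637.78058552 -265.25809375  136.42420435] 0.001770451246382821 [ 0.07582261 -0.57181448  0.7994255 ]
```

View pics/z6.png

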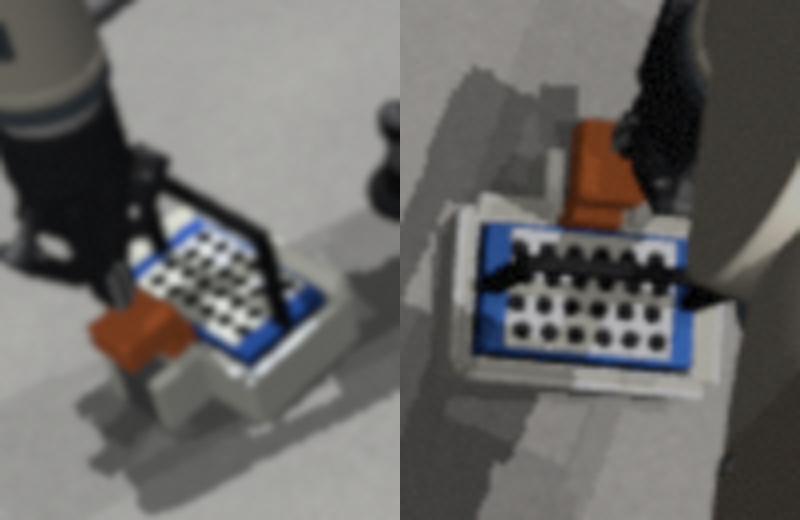

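The fingertip (scene crop ~(120,300)) is just above the middle of the head, clear of the handle. Now I press.

>>> jog_arm([
  {"gripper":1,"translation":[0,0,-0.06],"dr":[0,0,0]},
  {"gripper":1,"translation":[0,0,-0.06],"dr":[0,0,0]},
  {"gripper":1,"translation":[0,0,-0.05],"dr":[0,0,0]},
  {"gripper":1,"translation":[0,0,-0.05],"dr":[0,0,0]},
  {"gripper":1,"translation":[0,0,-0.05],"dr":[0,0,0]},
  {"gripper":1,"translation":[0,0,0],"dr":[0,0,0]},
])

```text
clock: 12.02
eef_pos: [635.6, -264.7, 106.9]
tcp_rot: [-3.141, 0.003, -0.077]
contact_force: [-0.1, 0.9, -1.1]
opening: 0.001
```

>>> jog_arm([
  {"gripper":1,"translation":[0,0,-0.04],"dr":[0,0,0]},
  {"gripper":1,"translation":[0,0,-0.04],"dr":[0,0,0]},
])

```text
clock: 12.18
eef_pos: [635.5, -264.8, 100.4]
tcp_rot: [-3.141, 0.003, -0.077]
contact_force: [-11.2, 1.1, 14.9]
opening: -0.0
```

>>> jog_arm([
  {"gripper":1,"translation":[0,0,-0.03],"dr":[0,0,0]},
  {"gripper":1,"translation":[0,0,-0.03],"dr":[0,0,0]},
])

```text
clock: 12.35
eef_pos: [635.2, -264.9, 94.8]
tcp_rot: [-3.141, 0.003, -0.077]
contact_force: [-16.8, 3.9, 43.1]
opening: -0.001
```

Hard stop: 43 N at TCP z 94.8 (95.5 expected). I hold for two rows, then back off.

>>> jog_arm([
  {"gripper":1,"translation":[0,0,0.01],"dr":[0,0,0]},
  {"gripper":1,"translation":[0,0,0],"dr":[0,0,0]},
  {"gripper":1,"translation":[0,0,0.1],"dr":[0,0,0]},
  {"gripper":1,"translation":[0,0,0.3],"dr":[0,0,0]},
  {"gripper":1,"translation":[0,0,0.4],"dr":[0,0,0]},
  {"gripper":1,"translation":[0,0,0.4],"dr":[0,0,0]},
  {"gripper":1,"translation":[0.1,-0.3,0.2],"dr":[0,0,0]},
  {"gripper":1,"translation":[0.1,-0.35,0],"dr":[0,0,0]},
  {"gripper":-0.5,"translation":[0,-0.35,0],"dr":[0,0,0]},
  {"gripper":-0.5,"translation":[0,-0.2,0],"dr":[0,0,0]},
  {"gripper":-0.5,"translation":[0,0,0],"dr":[0,0,0]},
  {"gripper":-0.5,"translation":[0,0,0],"dr":[0,0,0]},
])

```text
clock: 13.35
eef_pos: [656.6, -385.9, 234.7]
tcp_rot: [-3.141, -0.0, -0.079]
contact_force: [-0.2, 1.8, 0.4]
opening: 0.565
```

```bash
python3 - <<'E'
from h import *
s=r.grab_frame("scene");t=r.grab_frame("top")
cv2.imwrite("pics/t7.png",t);cv2.imwrite("pics/s7.png",s)
Z=lambda im,x,y,w,h,k:cv2.resize(im[y:y+h,x:x+w],None,fx=k,fy=k,interpolation=cv2.INTER_CUBIC)
cv2.imwrite("pics/z7.png",np.hstack([Z(s,160,110,100,130,4),Z(t,400,110,100,130,4)]))
c=blob(t,(5,150,60),(20,255,255),(400,120,500,220));R=cv2.minAreaRect(c);print("orange top",R,onz("top",R[0],70))
t0=cv2.imread("pics/top0.png")
for n,b in(("pump",(325,180,365,240)),("fit",(222,245,258,282)),("stand",(415,243,455,277))):
    x0,y0,x1,y1=b;print(n,np.abs(t[y0:y1,x0:x1].astype(int)-t0[y0:y1,x0:x1]).mean().round(1))
q=r.sense();print(q["eef_pos"],q["opening"],q["contact_force"],q["clock"])
E
```

```text
orange top ((449.1103820800781, 155.6241455078125), (17.20555305480957, 23.547531127929688), 3.3664605617523193) [ 623.75890464 -263.48995978   70.        ]
pump 6.6
fit 6.5
stand 41.7
[ 656.8221116  -384.05267517  234.74261883] 0.7364778024210156 [0.39548566 0.34618276 0.43041519] 13.45
```

View pics/z7.png

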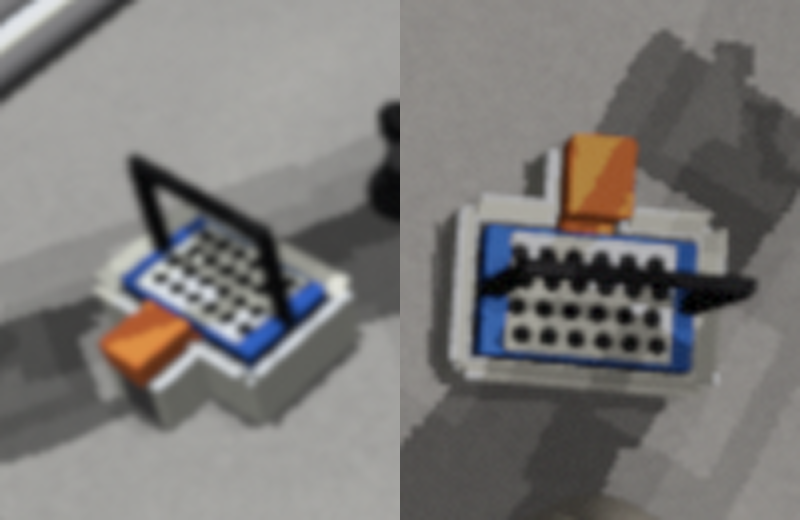

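The wedge head rests on the white guide and the basket is seated and upright. In the scene view the standpipe is at the same pixels as before, so the difference in the top view comes from the arm over it. I hand in.

```bash
python3 - <<'E'
from rig import r
print(r.sense()["contact_force"]); print(r.sign_off())
E
```

```text
[0.39548566 0.34618276 0.43041519]
the job is handed in; nothing more can be done
None
```

The job is handed in after about 13.5 s of the 58 s allowed; sign-off gives no verdict, so the result rests on my own checks.

**What I did:** I gripped the basket by its bar, lifted it 50 mm and drew it out 100 mm along the hook's -x. I carried it above the pump's height and lowered it in stages into the bay. At floor contact the force went from -4.7 to +2.6 N at TCP z 145.7 mm. I then pressed the wedge with shut fingers and moved clear.

**Last checks:**
- **Wedge:** it met a hard stop of 43 N with the fingertips at about 70 mm; 70.5 mm is expected when home. The last picture shows its head down on the guide.
- **Basket:** the last picture shows it seated and upright in the bay.
- **Gripper:** it is clear of everything, with a residual force reading of about 0.5 N in each axis, which is sensor noise.
- **Pump and fitting:** the top view shows almost no change from the start.
- **Standpipe (check disagreed):** the automatic before/after comparison differed strongly there (41.7). I put that down to the arm being over it in the top view. The scene view shows its visible edge unmoved, and the gripper and basket never went near it.

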